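# Put the wash things back in their places on the lavadero rim

### The job

Tidy the lavadero rim: lay the wooden scrub brush bristles down in the long green tray, stand the amber glass jar in the round green well, set the steel soap dish on the dark rubber pad with its long side along the pad's long side, and set the blue spray cap on the white disc with the blue ring. Each thing must end upright, let go and in the middle of its place; never tip the glass jar over, and leave the white bleach bottle and the pink soap bar where they stand.

Things in the scene. Friction and masses are not known exactly. Their poses are not given: they have to be found in the camera images.
- brush: loose wooden scrub brush standing on its bristles; origin at the centre of its underside, z up, x along its length. From below: cream bristle block 122 x 36 mm, 18 mm high; wooden board 130 x 44 mm from 18 to 33 mm; wooden grip bar 96 x 28 mm (x by y) from 33 to 55 mm, the top. Take it across the grip bar (along y). 90 to 190 g
- jar: loose amber glass jar with a brass lid, round, body 56 mm diameter up to 42 mm height, then a shoulder narrowing to 47 mm diameter at 53 mm height; lid 50 mm diameter from 59 to 75 mm, the top; origin at the centre of its underside, z up. 120 to 260 g
- dish: loose empty stainless steel soap dish, an open rectangular box 100 mm (x) by 58 mm (y), 24 mm high, walls 3 mm; origin at the centre of its underside, z up. Take it across its 58 mm width. 95 to 200 g
- cap: loose blue plastic spray-bottle cap, round, 40 mm diameter, 36 mm high, top edge bevelled in to 32 mm diameter over the last 6 mm; closed end up; origin at the centre of its underside, z up. About 20 to 45 g
- tray: fixed long green open tray, the place of the brush; 158 mm (x) by 74 mm (y) outside, 150 x 66 mm inside, rim 20 mm high, inner floor 4 mm above the underside; origin at the centre of its underside
- well: fixed round green shallow well, the place of the jar; 88 mm outside and 80 mm inside diameter, rim 18 mm high, inner floor 4 mm above the underside; origin at the centre of its underside
- pad: fixed flat dark grey rubber pad, the place of the soap dish; 130 mm (x) by 88 mm (y), 4 mm thick; origin at the centre of its underside
- disc: fixed flat round white disc with a blue ring printed near its edge, the place of the blue cap; 76 mm diameter, 4 mm thick; the ring is 68 mm across outside, 56 mm inside; origin at the centre of its underside
- bleach: bystander, loose white bottle with red cap and yellow label, 66 mm diameter, 190 mm high; origin at the centre of its underside; leave it alone
- soap: bystander, loose bar of pink soap 85 x 55 mm, 26 mm high; origin at the centre of its underside; leave it alone

How it is judged:
At the end, for the whole second after the job is handed in: Brush in tray and jar in well, centres within 15 mm; dish on pad and cap on disc within 13 mm; each resting on its place (underside 1 to 8 mm above the place's underside), tilt under 0.1 rad; brush and dish within 0.26 rad of their place's length, either way round; all released, at rest (horizontal distance between brush and tray below 0.015 m and z of brush in the frame of tray between 0.001 and 0.008 m and angle between each of brush, jar, dish, cap's own z axis and vertical below 0.1 rad and linear speed of each of brush, jar, dish, cap below 0.02 m/s and angular speed of each of brush, jar, dish, cap below 0.2 rad/s and angle between the x axis of brush and the x axis of tray, either way round below 0.26 rad and horizontal distance between jar and well below 0.015 m and z of jar in the frame of well between 0.001 and 0.008 m and horizontal distance between dish and pad below 0.013 m and z of dish in the frame of pad between 0.001 and 0.008 m and angle between the x axis of dish and the x axis of pad, either way round below 0.26 rad and horizontal distance between cap and disc below 0.013 m and z of cap in the frame of disc between 0.001 and 0.008 m); the robot touches nothing.
It fails at once if the glass jar is tipped over (angle between jar's own z axis and vertical above 0.6 rad).
It fails at once if the bleach bottle is shifted by more than 20 mm (distance of bleach from where it was at the start of the episode above 0.02 m).
It fails at once if the soap bar is shifted by more than 20 mm (distance of soap from where it was at the start of the episode above 0.02 m).
It also fails if it takes over 106 s, if anything falls off the work surface, if the arm or the gripper's body presses on something with over 40 N, if the wrist force passes 120 N, or if a joint passes its speed limit or range.

### The arm

A 6-joint arm with a two-finger parallel gripper is mounted at the origin on the work surface. World frame = base frame: x ahead of the robot, y to its left, z up, the work surface at z = 0. Lengths are in m, angles in rad, forces in N, time in s.
With the tool pointing down it reaches from about 0.225 to 0.725 m from the base axis. Payload 3.1 kg.
Tool frame: the origin (TCP) lies on the centre line of the jaws, within the pads' length; the fingertips stand 14 mm ahead of it and the grasp point (between the pads) lies 5 mm behind it (bot.tcp_to_tips is the distance from the TCP to the fingertips, in m); z points along the fingers, y is the line along which they close (so a half turn about z gives the same grasp; the last joint's range is limited). The gripper opens to 85 mm and grips with 20 to 120 N. Pads are 22 mm wide; open, the fingers measure 114 mm over their backs; the gripper's body (76 mm by 85 mm) begins 54 mm behind the grasp point. The pads swing forward as they close: fully open they stand 13 mm farther back than shut.
Start: joints at [-1.39, 0.048, 0.099, 1.622, 0, 1.443], TCP at [0.16, -0.5, 0.245] pointing down, gripper open.
Joint ranges: [-2.91, 2.91], [-0.99, 1.94], [-1.21, 1.42], [-2.12, 2.29], [-1.49, 1.47], [-3.14, 3.14]. Speed limits (rad/s): [2.79, 2.79, 3.14, 3.14, 3.14, 3.14].

### API

Orientations are given as a rotation vector (axis times angle).
In Python, from workcell import bot, cams, close_job gives the robot as it stands.
- The arm moves only by the tool jog_arm, never from a script. Its arguments are lists of equal length, an entry for each row: "travel": the shift along the tool's x, y, z in mm, a list of three; "twist": the turn, a rotation vector about the tool's x, y, z in degrees, a list of three; "claw": the closure, from 0 (fully open) to 1 (shut). A call has 1 to 8 rows; each row is the pose to reach, as a shift and turn from the pose commanded when the call began, along the tool's axes at that moment; what a row does not reach only later rows make up. A row lasts 1/8 s, in which the tool goes at most 62.5 mm and 10.7 degrees, less where a joint would pass 70% of its speed; a pose out of reach is approached as far as the arm can. A call with a gripper value outside its range is refused whole. The fingers move at their own pace and stop on an object; "grip_force" is the grip in N (left out, the last holds). Time passes only in rows, so rows that repeat a pose let the fingers close. It gives the time, the measured TCP pose, the force, the opening and the grip force at its end, in the units of the state.
- bot.get_obs(): the state, without advancing time (a new reading comes with each control period).
- cams.snapshot(name): name is "side" or "top"; returns a dict with "image" (420x560x3 uint8, blue, green, red), "K" (3x3 intrinsics, pixels), "world_from_camera" (4x4, takes a point from camera to world coordinates). Camera axes: x right, y up, looking along -z (the intrinsics and any distortion apply to the point x, -y, -z); pixel columns grow to the right and rows downward; lengths in m; the calibration is good to about 2 mm. A picture is of the moment at which its call begins. There is no depth.
- close_job(): hands the job in; it is judged then, once.
The state is a dict: "clock": time; "joint_pos": joint angles; "qd": joint speeds; "tau": joint torques, N m; "position": TCP position; "tool_rot": TCP orientation; "ft_force": force on the tool from outside, world axes, zero at the start; "torque": the same for the moment, N m; "opening": finger opening in m; "finger_force": force on a finger pad.
Only numpy, scipy, OpenCV 4.12 (cv2) and the standard library are available. Lean on these libraries where they do the work, as an engineer would, in place of code of your own. Each camera call takes 0.05 s, during which the arm holds its last target. There are 200 camera calls.

## Working session

There is one attempt and no reset: what is moved stays moved. The work goes in short steps, Python scripts to look and compute and a tool call to move; the robot and the scene stay as the last step left them, time stands still between calls to the robot, and variables do not carry over. Pictures are saved under pics/ and viewed, at most 14 in all, crops included, and the job is handed in when it is done.

Besides the shell and the picture viewer there is one more tool, called by a JSON object that holds its "name" and its "arguments", one argument or row to a line. jog_arm: Moves the arm, as the interface text tells. Its arguments: {"type":"object","properties":{"travel":{"type":"array"},"twist":{"type":"array"},"claw":{"type":"array"},"grip_force":{"type":"number"}},"required":["travel","twist","claw"]}

```bash
mkdir -p pics; ls; python3 - <<'E'
from workcell import bot,cams
import cv2,numpy as np
for n in ("top","side"):
    s=cams.snapshot(n); cv2.imwrite(f"pics/{n}0.png",s["image"]); np.savez(f"{n}0.npz",**s)
    print(n,s["K"].round(1).tolist(),s["world_from_camera"].round(3).tolist(),[k for k in s])
o=bot.get_obs(); print(o)
E
```

```text
pics
top [[394.0, 0.0, 287.9], [0.0, 394.0, 208.2], [0.0, 0.0, 1.0]] [[0.015, 0.984, -0.178, 0.354], [-1.0, 0.014, -0.007, -0.016], [-0.005, 0.178, 0.984, 0.999], [0.0, 0.0, 0.0, 1.0]] ['image', 'K', 'world_from_camera']
side [[507.8, 0.0, 279.2], [0.0, 507.8, 211.2], [0.0, 0.0, 1.0]] [[-0.988, 0.122, -0.098, 0.382], [-0.156, -0.725, 0.671, 0.942], [0.011, 0.678, 0.735, 1.041], [0.0, 0.0, 0.0, 1.0]] ['image', 'K', 'world_from_camera']
{'clock': 0.1, 'joint_pos': array([-1.38977958e+00,  4.86694287e-02,  9.76972145e-02,  1.62201059e+00,
       -3.57142150e-05,  1.44299049e+00]), 'qd': array([ 4.44862147e-04,  1.50082268e-05,  3.09374234e-03,  9.78554032e-04,
       -6.79498094e-04,  2.94627303e-05]), 'tau': array([ 3.39351020e-03, -3.39851511e+01,  3.20934927e+01,  1.57871051e-02,
       -1.28224258e-07,  4.66863327e-06]), 'position': array([ 0.15944228, -0.49962808,  0.24420925]), 'tool_rot': array([-3.10205598e+00, -4.82836032e-01,  1.47343523e-04]), 'ft_force': array([-4.96452204e-01,  4.24251330e-04, -2.52208828e-01]), 'torque': array([0.03425656, 0.05792036, 0.00463572]), 'finger_force': 0.0, 'opening': 0.0853496012805298}
```

View pics/top0.png

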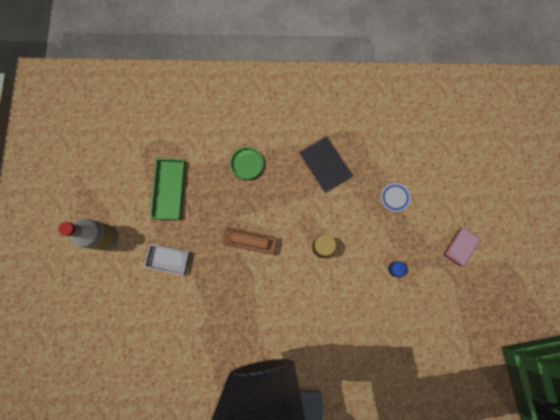

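View pics/side0.png

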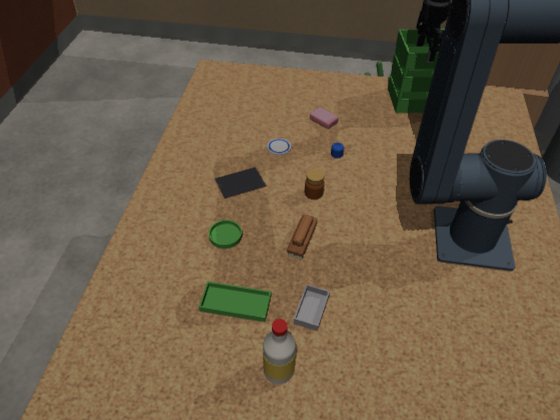

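The top view shows tray (169,190), well (248,164), pad (326,164) and disc (396,198). It also shows dish (168,260), brush (251,241), jar (325,245), cap (399,269), bleach (85,233) and soap (462,247). The side view shows the same layout, with nothing hidden.

```bash
cat > h.py <<'E'
import cv2,numpy as np
def ray(s,uv,z):
    """pixel -> world xyz on plane z"""
    T=s["world_from_camera"]; K=s["K"]
    d=np.linalg.inv(K)@[uv[0],uv[1],1]; d=T[:3,:3]@[d[0],-d[1],-d[2]]
    return T[:3,3]+d*(z-T[2,3])/d[2]
def blob(s,lo,hi,box):
    x0,y0,x1,y1=box
    m=cv2.inRange(cv2.cvtColor(s["image"],cv2.COLOR_BGR2HSV)[y0:y1,x0:x1],np.array(lo),np.array(hi))
    m=cv2.morphologyEx(m,cv2.MORPH_CLOSE,np.ones((3,3)))
    cs,_=cv2.findContours(m,cv2.RETR_EXTERNAL,cv2.CHAIN_APPROX_NONE,offset=(x0,y0))
    return max(cs,key=cv2.contourArea)[:,0,:].astype(float)
def rect(s,c,z):
    """contour on plane z -> centre, sizes, long-axis angle (deg, world)"""
    p=np.array([ray(s,q,z)[:2] for q in c])
    (cx,cy),(w,h),a=cv2.minAreaRect((p*1000).astype(np.float32))
    if w<h: w,h,a=h,w,a+90
    return round(cx),round(cy),round(w),round(h),round((a+90)%180-90,1)
E
python3 - <<'E'
import cv2,numpy as np
t=np.load("top0.npz")["image"]; h=cv2.cvtColor(t,cv2.COLOR_BGR2HSV)
for n,(u,v) in dict(tray=(169,190),well=(248,164),pad=(326,164),disc=(396,198),dish=(168,260),dishrim=(150,268),brush=(251,241),brd=(234,247),lid=(325,245),cap=(399,269),wood=(300,290),soap=(462,247)).items(): print(n,h[v,u],t[v,u])
im=cv2.resize(t[130:300,60:480],(800,324),interpolation=cv2.INTER_CUBIC); 
a=cv2.resize(t[215:285,140:280],(800,400),interpolation=cv2.INTER_CUBIC)
cv2.imwrite("pics/c1.png",cv2.vconcat([a,cv2.resize(t[225:260,305:375],(400,200),interpolation=cv2.INTER_CUBIC).repeat(1,0) if 0 else cv2.resize(t[225:260,300:440],(800,200),interpolation=cv2.INTER_CUBIC)]))
E
```

```text
tray [ 56 112 143] [ 80 143  88]
well [ 56 120 136] [ 72 136  81]
pad [140  14  54] [54 51 53]
disc [120   6 164] [164 160 160]
dish [113   6 164] [164 161 160]
dishrim [ 11  38 146] [124 132 146]
brush [ 12 134 146] [ 69 100 146]
brd [ 14 110 128] [ 73  99 128]
lid [ 21 123 157] [ 81 134 157]
cap [111 182 147] [147  74  42]
wood [ 16 108 153] [ 88 122 153]
soap [169  46 155] [137 127 155]
```

View pics/c1.png

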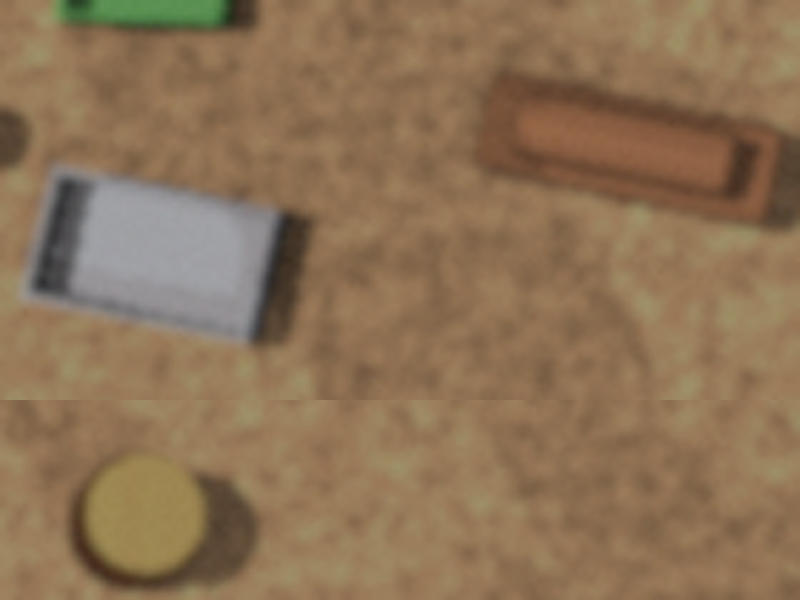

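The enlarged crop (5.71×) gives these positions:
- **Dish rim corners:** (52,165), (282,210), (258,343), (28,300)
- **Brush board corners:** (495,72), (780,128), (765,222), (478,165)
- **Jar lid:** centre at about (145,115) in the lower strip, radius about 62

```bash
python3 - <<'E'
import numpy as np
from h import *
t=np.load("top0.npz"); s=np.load("side0.npz"); t=dict(t); s=dict(s)
G=([45,90,40],[75,255,255]); D=([0,0,0],[179,110,75]); B=([105,110,40],[125,255,255]); Wt=([90,0,110],[179,30,255])
f=5.714
P=lambda c,oy: np.array(c)/f-.5+.5/f*1+[140,oy]
print("dish",rect(t,P([(52,165),(282,210),(258,343),(28,300)],215),.024))
print("board",rect(t,P([(495,72),(780,128),(765,222),(478,165)],215),.033))
print("grip",rect(t,P([(520,103),(738,137),(728,190),(512,152)],215),.055))
print("lid",ray(t,[300+145/f,225+115/f],.075).round(3), "r",62/f/394*.924)
def show(n,b,z,img=t,nm="top"):
    c=blob(img,*b[:2],b[2]); print(nm,n,rect(img,c,z), "px",c.mean(0).round(1))
show("tray",(*G,(140,145,200,235)),.02); show("well",(*G,(225,140,275,190)),.018)
show("pad",(*D,(290,130,360,200)),.004); show("discring",(*B,(375,180,420,220)),.004)
show("cap",(*B,(380,255,420,285)),.033)
show("dish",(*Wt,(135,240,200,280)),.024)
S=lambda n,b,z: show(n,b,z,s,"side")
S("tray",(*G,(190,275,285,330)),.02); S("well",(*G,(200,215,250,255)),.018)
S("pad",(*D,(205,160,275,205)),.004); S("discring",(*B,(260,135,300,160)),.004)
S("cap",(*B,(325,140,350,162)),.02)
E
```

```text
dish (399, 288, 105, 58, 80.5)
board (447, 84, 128, 41, 79.7)
grip (445, 84, 93, 23, 82.0)
lid [ 0.434 -0.098  0.075] r 0.025446449987473994
top tray (578, 299, 157, 76, -1.4) px [167.3 188.9]
top well (650, 99, 83, 83, -89.2) px [246.8 163.1]
top pad (653, -105, 126, 84, 32.5) px [325.4 163.7]
top discring (555, -311, 35, 6, -23.9) px [405.9 201. ]
top cap (383, -277, 36, 34, 88.2) px [397.7 268.8]
top dish (398, 281, 83, 53, 79.8) px [169.6 259.7]
side tray (577, 309, 158, 83, -1.2) px [235.1 301. ]
side well (648, 109, 93, 85, -80.5) px [224.6 233.5]
side pad (653, -102, 129, 89, 32.4) px [239.4 182.2]
side discring (592, -282, 50, 14, -87.9) px [270.4 144.6]
side cap (383, -274, 68, 35, 88.9) px [336.8 149.8]
```

```bash
cat > mv.py <<'E'
import sys,numpy as np
from scipy.spatial.transform import Rotation as Ro
from workcell import bot
o=bot.get_obs(); p=o["position"]*1000; R=Ro.from_rotvec(o["tool_rot"])
for a in sys.argv[1:]:
    x,y,z,psi=map(float,a.split(","))
    T=Ro.from_euler("z",psi,degrees=True)*Ro.from_euler("x",180,degrees=True)
    print(a,"travel",R.inv().apply(np.array([x,y,z])-p).round(1),"twist",(R.inv()*T).as_rotvec(degrees=True).round(1))
M=R.as_matrix(); print("pose",p.round(1),"psi",np.degrees(np.arctan2(M[1,0],M[0,0])).round(1),"t",round(o["clock"],2),"open",o["opening"].round(4),"j6",o["joint_pos"][5].round(2))
E
python3 mv.py 446,84,150,80.5 446,84,50,80.5
python3 - <<'E'
import numpy as np
from h import *
for n,well,disc in (("top",(220,135,280,195),(375,178,420,220)),("side",(200,213,250,255),(258,132,302,162))):
    s=dict(np.load(n+"0.npz"))
    print(n,"well",rect(s,blob(s,[40,60,15],[85,255,255],well),.018 if n=="top" else .018),
     "disc",rect(s,blob(s,[90,0,60],[179,255,255],disc),.004))
E
```

```text
446,84,150,80.5 travel [ 450.4 -468.7   95.3] twist [ -0.1  -0.1 -62.8]
446,84,50,80.5 travel [ 450.3 -468.5  195.3] twist [ -0.1  -0.1 -62.8]
top well (649, 100, 86, 86, 1.5) disc (566, -284, 73, 71, -89.2)
side well (648, 109, 94, 85, -78.1) disc (566, -284, 73, 69, -80.2)Traceback (most recent call last):
  File "mv.py", line 9, in <module>
    M=R.as_matrix(); print("pose",p.round(1),"psi",np.degrees(np.arctan2(M[1,0],M[0,0])).round(1),"t",round(o["clock"],2),"open",o["opening"].round(4),"j6",o["joint_pos"][5].round(2))
                                                                                                                                 ^^^^^^^^^^^^^^^^^^
AttributeError: 'float' object has no attribute 'round'
```

{"name": "jog_arm", "arguments": {
  "travel": [
    [450, -469, 50],
    [450, -469, 50],
    [450, -469, 50],
    [450, -469, 50],
    [450, -469, 50],
    [450, -469, 50],
    [450, -469, 50],
    [450, -469, 50]
  ],
  "twist": [
    [0, 0, -63],
    [0, 0, -63],
    [0, 0, -63],
    [0, 0, -63],
    [0, 0, -63],
    [0, 0, -63],
    [0, 0, -63],
    [0, 0, -63]
  ],
  "claw": [0, 0, 0, 0, 0, 0, 0, 0],
  "grip_force": 35
}}

```text
clock: 1.1
position: [0.3794, -0.0506, 0.2066]
tool_rot: [2.394, 2.033, 0.0]
ft_force: [1.2, -0.6, -0.9]
opening: 0.0851
finger_force: 0.0
```

```bash
sed -i 's/o\["opening"\].round(4)/round(o["opening"],4)/' mv.py; python3 mv.py 446,84,120,80.5
```

```text
446,84,120,80.5 travel [143.7  43.8  86.6] twist [0.  0.  0.2]
pose [379.4 -50.6 206.6] psi 80.7 t 1.1 open 0.0851 j6 1.43
```

{"name": "jog_arm", "arguments": {
  "travel": [
    [135, 41, 85],
    [135, 41, 85],
    [135, 41, 85],
    [135, 41, 85],
    [135, 41, 85],
    [135, 41, 85]
  ],
  "twist": [
    [0, 0, 0],
    [0, 0, 0],
    [0, 0, 0],
    [0, 0, 0],
    [0, 0, 0],
    [0, 0, 0]
  ],
  "claw": [0, 0, 0, 0, 0, 0]
}}

```text
clock: 1.85
position: [0.4417, 0.073, 0.123]
tool_rot: [2.395, 2.031, 0.002]
ft_force: [0.5, -0.3, 0.6]
opening: 0.0858
finger_force: 0.0
```

```bash
python3 mv.py 446,84,50,80.5; python3 - <<'E'
from workcell import cams
import cv2
a=cams.snapshot("top")["image"][190:290,190:320]; b=cams.snapshot("side")["image"][180:280,240:370]
cv2.imwrite("pics/b1.png",cv2.resize(cv2.hconcat([a,b]),None,fx=3,fy=3,interpolation=cv2.INTER_CUBIC))
E
```

```text
446,84,50,80.5 travel [11.5  2.3 73. ] twist [0.1 0.  0.1]
pose [441.7  73.  123. ] psi 80.6 t 1.85 open 0.0858 j6 1.75
```

View pics/b1.png

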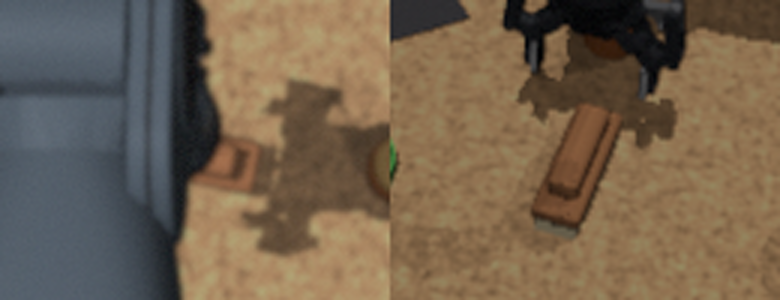

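In the side crop the open fingers, at about (530,60) and (645,85), straddle the line of the grip bar with the jaws across it. Next I'll descend and grip.

{"name": "jog_arm", "arguments": {
  "travel": [
    [11, 2, 40],
    [11, 2, 73],
    [11, 2, 73],
    [11, 2, 73],
    [11, 2, 73],
    [11, 2, 73],
    [11, 2, 73],
    [11, 2, 73]
  ],
  "twist": [
    [0, 0, 0],
    [0, 0, 0],
    [0, 0, 0],
    [0, 0, 0],
    [0, 0, 0],
    [0, 0, 0],
    [0, 0, 0],
    [0, 0, 0]
  ],
  "claw": [0, 0, 0, 0, 0.9, 0.9, 0.9, 0.9],
  "grip_force": 35
}}

```text
clock: 2.95
position: [0.4456, 0.0846, 0.0498]
tool_rot: [2.394, 2.033, 0.001]
ft_force: [-0.6, -0.3, 3.7]
opening: 0.0274
finger_force: 36.9
```

{"name": "jog_arm", "arguments": {
  "travel": [
    [0, 0, 0],
    [0, 0, 0],
    [0, 0, 0],
    [0, 0, -30],
    [0, 0, -80],
    [0, 0, -80],
    [0, 0, -80]
  ],
  "twist": [
    [0, 0, 0],
    [0, 0, 0],
    [0, 0, 0],
    [0, 0, 0],
    [0, 0, 0],
    [0, 0, 0],
    [0, 0, 0]
  ],
  "claw": [0.9, 0.9, 0.9, 0.9, 0.9, 0.9, 0.9]
}}

```text
clock: 3.82
position: [0.4446, 0.0846, 0.1279]
tool_rot: [-2.394, -2.033, 0.002]
ft_force: [-0.5, 0.6, -1.2]
opening: 0.0272
finger_force: 36.5
```

```bash
python3 mv.py 578,302,120,178.7; python3 - <<'E'
from workcell import cams
import cv2
b=cams.snapshot("side")["image"][130:310,180:380]
cv2.imwrite("pics/b2.png",cv2.resize(b,None,fx=3,fy=3,interpolation=cv2.INTER_CUBIC))
E
```

```text
578,302,120,178.7 travel [236.2  96.5   7.8] twist [ -0.1  -0.1 -98. ]
pose [444.6  84.6 127.9] psi 80.7 t 3.83 open 0.0272 j6 1.77
```

View pics/b2.png

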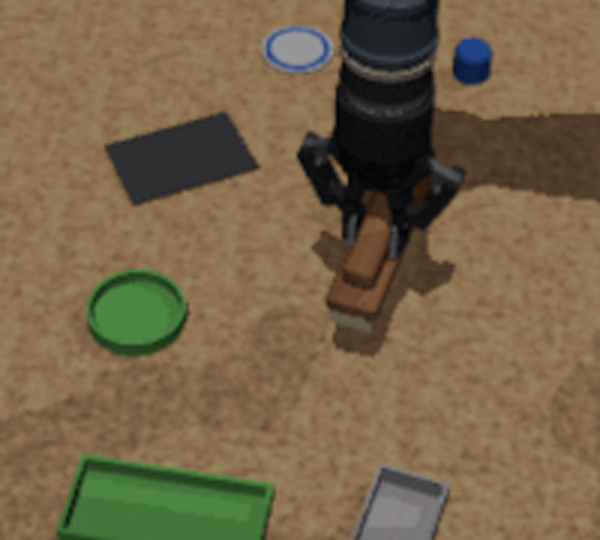

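The brush is held, at (370,250) in the crop, and level. Next is the tray.

{"name": "jog_arm", "arguments": {
  "travel": [
    [40, 16, 0],
    [80, 33, 0],
    [110, 45, 0],
    [140, 57, 0],
    [170, 70, 0],
    [200, 82, 0],
    [220, 90, 0],
    [236, 96, 0]
  ],
  "twist": [
    [0, 0, -10],
    [0, 0, -20],
    [0, 0, -30],
    [0, 0, -40],
    [0, 0, -50],
    [0, 0, -60],
    [0, 0, -70],
    [0, 0, -80]
  ],
  "claw": [0.9, 0.9, 0.9, 0.9, 0.9, 0.9, 0.9, 0.9]
}}

```text
clock: 4.88
position: [0.5769, 0.3022, 0.1255]
tool_rot: [-0.516, -3.094, 0.004]
ft_force: [0.3, -0.6, -0.9]
opening: 0.0271
finger_force: 36.5
```

{"name": "jog_arm", "arguments": {
  "travel": [
    [0, 0, 0],
    [0, 0, 0],
    [0, 0, 0],
    [0, 0, 0],
    [0, 0, 0]
  ],
  "twist": [
    [0, 0, -9],
    [0, 0, -18],
    [0, 0, -18],
    [0, 0, -18],
    [0, 0, -18]
  ],
  "claw": [0.9, 0.9, 0.9, 0.9, 0.9]
}}

```text
clock: 5.5
position: [0.5777, 0.3018, 0.1284]
tool_rot: [-0.038, -3.141, 0.001]
ft_force: [0.5, 0.2, -1.6]
opening: 0.0276
finger_force: 36.5
```

```bash
python3 mv.py 578,302,55,178.7; python3 - <<'E'
from workcell import cams
import cv2
b=cams.snapshot("side")["image"][230:350,170:330]
cv2.imwrite("pics/b3.png",cv2.resize(b,None,fx=4,fy=4,interpolation=cv2.INTER_CUBIC))
E
```

```text
578,302,55,178.7 travel [-0.3  0.3 73.4] twist [-0.  -0.  -0.1]
pose [577.7 301.8 128.4] psi 178.6 t 5.5 open 0.0276 j6 0.4
```

View pics/b3.png

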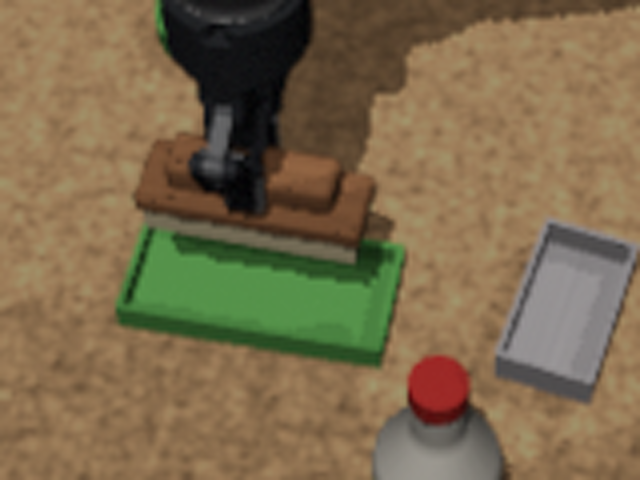

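The brush is over the tray and level. Board top corners in the crop are (155,135), (137,195), (362,232) and (376,180), with the fingers at about x=245.

```bash
python3 - <<'E'
import numpy as np
from h import *
s=dict(np.load("side0.npz")); P=lambda c:np.array(c)/4-.375+[170,230]
print(rect(s,P([(155,135),(137,195),(362,232),(376,180)]),.111))
print("tray rim",rect(s,P([(150,232),(122,308),(385,345),(404,250)]),.02))
E
```

```text
(576, 302, 130, 42, -2.3)
tray rim (576, 306, 155, 66, 0.2)
```

{"name": "jog_arm", "arguments": {
  "travel": [
    [0, 2, 30],
    [0, 2, 55],
    [0, 2, 68],
    [0, 2, 74],
    [0, 2, 74],
    [0, 2, 74]
  ],
  "twist": [
    [0, 0, 0],
    [0, 0, 0],
    [0, 0, 0],
    [0, 0, 0],
    [0, 0, 0],
    [0, 0, 0]
  ],
  "claw": [0.9, 0.9, 0.9, 0.9, 0.9, 0.9]
}}

```text
clock: 6.3
position: [0.5789, 0.3043, 0.0564]
tool_rot: [0.036, 3.139, 0.001]
ft_force: [-0.3, 0.3, -0.3]
opening: 0.0276
finger_force: 36.5
```

{"name": "jog_arm", "arguments": {
  "travel": [
    [0, 0, 0],
    [0, 0, 0],
    [0, 0, 0],
    [0, 0, -30],
    [0, 0, -90],
    [0, 0, -110],
    [0, 0, -110],
    [0, 0, -110]
  ],
  "twist": [
    [0, 0, 0],
    [0, 0, 0],
    [0, 0, 0],
    [0, 0, 0],
    [0, 0, 0],
    [0, 0, 0],
    [0, 0, 0],
    [0, 0, 0]
  ],
  "claw": [0, 0, 0, 0, 0, 0, 0, 0]
}}

```text
clock: 7.3
position: [0.5774, 0.3036, 0.1633]
tool_rot: [-0.036, -3.139, 0.001]
ft_force: [0.6, -0.4, 0.2]
opening: 0.0854
finger_force: 0.0
```

```bash
python3 mv.py 434,-98,150,178.7
```

```text
434,-98,150,178.7 travel [ 134.1 -404.8   14. ] twist [-0.1 -0.1 -0. ]
pose [577.4 303.6 163.3] psi 178.7 t 7.3 open 0.0854 j6 0.4
```

{"name": "jog_arm", "arguments": {
  "travel": [
    [134, -405, 0],
    [134, -405, 0],
    [134, -405, 0],
    [134, -405, 0],
    [134, -405, 0],
    [134, -405, 0],
    [134, -405, 0],
    [134, -405, 0]
  ],
  "twist": [
    [0, 0, 0],
    [0, 0, 0],
    [0, 0, 0],
    [0, 0, 0],
    [0, 0, 0],
    [0, 0, 0],
    [0, 0, 0],
    [0, 0, 0]
  ],
  "claw": [0, 0, 0, 0, 0, 0, 0, 0]
}}

```text
clock: 8.3
position: [0.4325, -0.1002, 0.1626]
tool_rot: [-0.046, -3.137, -0.001]
ft_force: [0.3, 0.5, -0.3]
opening: 0.0854
finger_force: 0.0
```

{"name": "jog_arm", "arguments": {
  "travel": [
    [0, 0, 0],
    [0, 0, 0],
    [0, 0, 0]
  ],
  "twist": [
    [0, 0, 0],
    [0, 0, 0],
    [0, 0, 0]
  ],
  "claw": [0, 0, 0]
}}

```text
clock: 8.68
position: [0.4351, -0.0967, 0.1647]
tool_rot: [-0.032, -3.141, -0.001]
ft_force: [-0.8, -0.7, 0.3]
opening: 0.0851
finger_force: 0.0
```

```bash
python3 mv.py 434,-98,66,178.7;  python3 - <<'E'
from workcell import cams
import cv2
from h import *
s=cams.snapshot("side")
b=s["image"][100:220,240:400]; c=s["image"][270:340,180:340]
b=cv2.resize(b,None,fx=3,fy=3,interpolation=cv2.INTER_CUBIC);c=cv2.resize(c,None,fx=3,fy=3,interpolation=cv2.INTER_CUBIC)
cv2.imwrite("pics/j1.png",cv2.vconcat([b,c]))
E
```

```text
434,-98,66,178.7 travel [ 1.  -1.4 98.7] twist [ 0.  -0.   0.1]
pose [435.1 -96.7 164.7] psi 178.8 t 8.68 open 0.0851 j6 -0.35
```

View pics/j1.png

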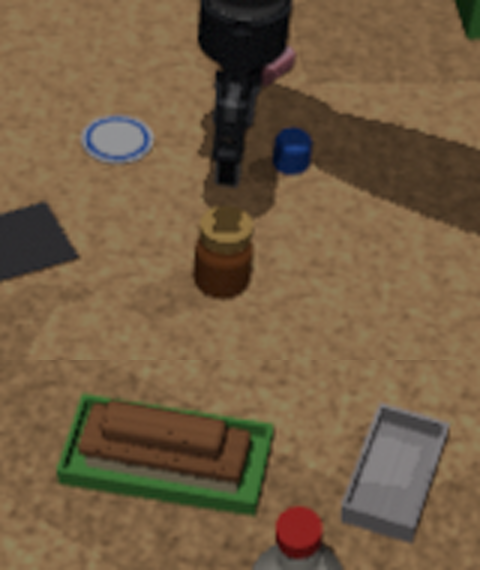

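The brush is lying in the tray, with board corners in the crop at (95,402), (82,455), (240,482) and (250,430). The jar lid's top is at (227,224) in the crop.

```bash
python3 - <<'E'
import numpy as np
from h import *
s=dict(np.load("side0.npz")); P=lambda c,o:np.array(c)/3-.333+o
print("jar",ray(s,P((227,224),[240,100]),.075))
print("board",rect(s,P([(95,402),(82,455),(240,482),(250,430)],[180,150]),.037))
E
```

```text
jar [ 0.43429307 -0.09430081  0.075     ]
board (576, 310, 128, 49, -1.7)
```

{"name": "jog_arm", "arguments": {
  "travel": [
    [1, -1, 40],
    [1, -1, 80],
    [1, -1, 99],
    [1, -1, 99],
    [1, -1, 99],
    [1, -1, 99]
  ],
  "twist": [
    [0, 0, 0],
    [0, 0, 0],
    [0, 0, 0],
    [0, 0, 0],
    [0, 0, 0],
    [0, 0, 0]
  ],
  "claw": [0, 0, 0, 0, 0, 0]
}}

```text
clock: 9.48
position: [0.4351, -0.0992, 0.0676]
tool_rot: [0.035, 3.139, -0.002]
ft_force: [1.1, -0.1, 0.1]
opening: 0.0855
finger_force: 0.0
```

{"name": "jog_arm", "arguments": {
  "travel": [
    [0, 2, 1],
    [0, 2, 1],
    [0, 2, 1],
    [0, 2, 1],
    [0, 2, 1],
    [0, 2, 1],
    [0, 2, 1],
    [0, 2, 1]
  ],
  "twist": [
    [0, 0, 0],
    [0, 0, 0],
    [0, 0, 0],
    [0, 0, 0],
    [0, 0, 0],
    [0, 0, 0],
    [0, 0, 0],
    [0, 0, 0]
  ],
  "claw": [0, 0.1, 0.2, 0.3, 0.4, 0.6, 0.6, 0.6],
  "grip_force": 35
}}

```text
clock: 10.48
position: [0.4341, -0.097, 0.0652]
tool_rot: [0.036, 3.141, -0.001]
ft_force: [0.1, -1.4, 1.6]
opening: 0.0486
finger_force: 36.5
```

{"name": "jog_arm", "arguments": {
  "travel": [
    [0, 0, -10],
    [0, 0, -40],
    [0, 0, -80],
    [0, 0, -80],
    [0, 0, -80]
  ],
  "twist": [
    [0, 0, 0],
    [0, 0, 0],
    [0, 0, 0],
    [0, 0, 0],
    [0, 0, 0]
  ],
  "claw": [0.6, 0.6, 0.6, 0.6, 0.6]
}}

```text
clock: 11.1
position: [0.4334, -0.0967, 0.1444]
tool_rot: [-0.036, -3.14, -0.001]
ft_force: [-0.1, -0.5, -1.8]
opening: 0.0492
finger_force: 36.7
```

```bash
python3 mv.py 649,102,146,178.7
```

```text
649,102,146,178.7 travel [-211.   203.5   -1.7] twist [ 0.  -0.1 -0. ]
pose [433.4 -96.7 144.4] psi 178.7 t 11.1 open 0.0492 j6 -0.35
```

{"name": "jog_arm", "arguments": {
  "travel": [
    [-20, 20, 0],
    [-50, 50, 0],
    [-85, 82, 0],
    [-120, 116, 0],
    [-155, 150, 0],
    [-185, 180, 0],
    [-205, 197, 0],
    [-211, 204, 0]
  ],
  "twist": [
    [0, 0, 0],
    [0, 0, 0],
    [0, 0, 0],
    [0, 0, 0],
    [0, 0, 0],
    [0, 0, 0],
    [0, 0, 0],
    [0, 0, 0]
  ],
  "claw": [0.6, 0.6, 0.6, 0.6, 0.6, 0.6, 0.6, 0.6]
}}

```text
clock: 12.1
position: [0.6488, 0.1033, 0.1419]
tool_rot: [-0.034, -3.137, 0.0]
ft_force: [-0.2, -0.8, -1.2]
opening: 0.0488
finger_force: 36.7
```

{"name": "jog_arm", "arguments": {
  "travel": [
    [0, 0, 0],
    [0, 0, 10],
    [0, 0, 25],
    [0, 0, 25],
    [0, 0, 25]
  ],
  "twist": [
    [0, 0, 0],
    [0, 0, 0],
    [0, 0, 0],
    [0, 0, 0],
    [0, 0, 0]
  ],
  "claw": [0.6, 0.6, 0.6, 0.6, 0.6]
}}

```text
clock: 12.72
position: [0.649, 0.1019, 0.1196]
tool_rot: [-0.036, -3.141, 0.0]
ft_force: [0.3, 1.5, -0.8]
opening: 0.0488
finger_force: 36.7
```

```bash
python3 mv.py 649,102,70,178.7;  python3 - <<'E'
from workcell import cams
import cv2
b=cams.snapshot("side")["image"][150:290,160:320]
cv2.imwrite("pics/j2.png",cv2.resize(b,None,fx=4,fy=4,interpolation=cv2.INTER_CUBIC))
E
```

```text
649,102,70,178.7 travel [-0.   0.1 49.6] twist [-0. -0. -0.]
pose [649.  101.9 119.6] psi 178.7 t 12.72 open 0.0488 j6 0.08
```

View pics/j2.png

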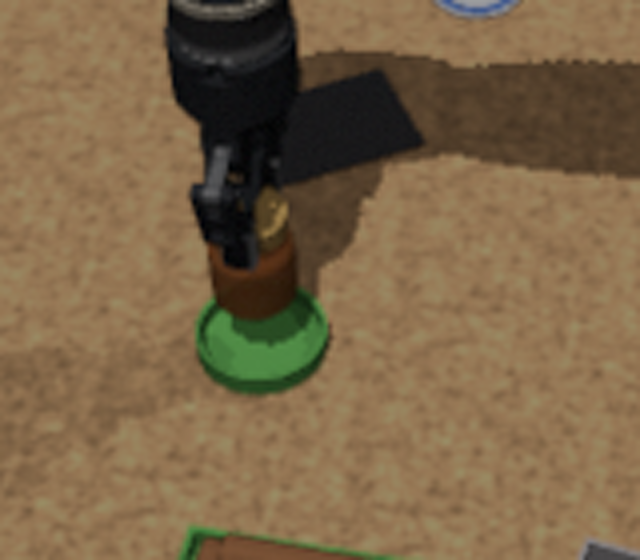

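The jar hangs above the well: it spans x 210–298, with the front of its base at y≈320. The well rim ellipse is centred near (262,334).

```bash
python3 - <<'E'
import numpy as np
from h import *
s=dict(np.load("side0.npz")); P=lambda c:np.array(c)/4-.375+[160,150]
print("well L,R,front",[ray(s,P(c),.018).round(3)[:2] for c in((197,336),(328,336),(261,379))])
print("jar L,R,front",[ray(s,P(c),.054).round(3)[:2] for c in((212,290),(297,290),(256,319))])
E
```

```text
well L,R,front [array([0.689, 0.118]), array([0.604, 0.104]), array([0.639, 0.146])]
jar L,R,front [array([0.678, 0.107]), array([0.624, 0.098]), array([0.645, 0.127])]
```

{"name": "jog_arm", "arguments": {
  "travel": [
    [3, 2, 10],
    [3, 2, 25],
    [3, 2, 38],
    [3, 2, 46],
    [3, 2, 50],
    [3, 2, 50]
  ],
  "twist": [
    [0, 0, 0],
    [0, 0, 0],
    [0, 0, 0],
    [0, 0, 0],
    [0, 0, 0],
    [0, 0, 0]
  ],
  "claw": [0.6, 0.6, 0.6, 0.6, 0.6, 0.6]
}}

```text
clock: 13.52
position: [0.6467, 0.1043, 0.0701]
tool_rot: [0.036, 3.141, 0.0]
ft_force: [-0.1, -0.7, -1.5]
opening: 0.0483
finger_force: 36.8
```

{"name": "jog_arm", "arguments": {
  "travel": [
    [0, 0, 1],
    [0, 0, 1],
    [0, 0, 1],
    [0, 0, 1],
    [0, 0, 1],
    [0, 0, 1],
    [0, 0, -40],
    [0, 0, -90]
  ],
  "twist": [
    [0, 0, 0],
    [0, 0, 0],
    [0, 0, 0],
    [0, 0, 0],
    [0, 0, 0],
    [0, 0, 0],
    [0, 0, 0],
    [0, 0, 0]
  ],
  "claw": [0.6, 0.6, 0.4, 0.2, 0, 0, 0, 0]
}}

```text
clock: 14.52
position: [0.6452, 0.1042, 0.1589]
tool_rot: [-0.036, -3.137, 0.0]
ft_force: [1.0, -0.2, 0.5]
opening: 0.0852
finger_force: 0.0
```

{"name": "jog_arm", "arguments": {
  "travel": [
    [0, 0, 0],
    [0, 0, 0],
    [0, 0, 0]
  ],
  "twist": [
    [0, 0, 0],
    [0, 0, 0],
    [0, 0, 0]
  ],
  "claw": [0, 0, 0]
}}

```text
clock: 14.9
position: [0.6454, 0.1042, 0.1579]
tool_rot: [-0.036, -3.138, 0.0]
ft_force: [0.3, -0.2, -0.0]
opening: 0.0852
finger_force: 0.0
```

```bash
python3 mv.py 399,286,150,80.5
```

```text
399,286,150,80.5 travel [250.5 176.1   8.7] twist [-0.2 -0.1 98.2]
pose [645.4 104.2 157.9] psi 178.7 t 14.9 open 0.0852 j6 0.08
```

{"name": "jog_arm", "arguments": {
  "travel": [
    [31, 22, 0],
    [62, 44, 0],
    [94, 66, 0],
    [125, 88, 0],
    [156, 110, 0],
    [188, 132, 0],
    [219, 154, 0],
    [250, 176, 0]
  ],
  "twist": [
    [0, 0, 10],
    [0, 0, 20],
    [0, 0, 30],
    [0, 0, 40],
    [0, 0, 50],
    [0, 0, 60],
    [0, 0, 70],
    [0, 0, 80]
  ],
  "claw": [0, 0, 0, 0, 0, 0, 0, 0]
}}

```text
clock: 15.9
position: [0.3986, 0.2861, 0.1582]
tool_rot: [-2.053, -2.376, 0.004]
ft_force: [-0.5, 0.5, 0.0]
opening: 0.0852
finger_force: 0.0
```

{"name": "jog_arm", "arguments": {
  "travel": [
    [0, 0, 0],
    [0, 0, 0],
    [0, 0, 10],
    [0, 0, 10],
    [0, 0, 10]
  ],
  "twist": [
    [0, 0, 10],
    [0, 0, 18],
    [0, 0, 18],
    [0, 0, 18],
    [0, 0, 18]
  ],
  "claw": [0, 0, 0, 0, 0]
}}

```text
clock: 16.52
position: [0.4003, 0.2856, 0.1492]
tool_rot: [-2.393, -2.034, 0.002]
ft_force: [1.1, -0.1, 1.1]
opening: 0.0854
finger_force: 0.0
```

```bash
python3 mv.py 399,286,18,80.5;  python3 - <<'E'
from workcell import cams
import cv2
from h import *
s=cams.snapshot("side")
b=s["image"][190:350,190:380]
cv2.imwrite("pics/d1.png",cv2.resize(b,None,fx=3.6,fy=3.6,interpolation=cv2.INTER_CUBIC))
E
```

```text
399,286,18,80.5 travel [  0.3  -1.2 131.2] twist [-0.1  0.1  0.2]
pose [400.3 285.6 149.2] psi 80.7 t 16.52 open 0.0854 j6 2.22
```

View pics/d1.png

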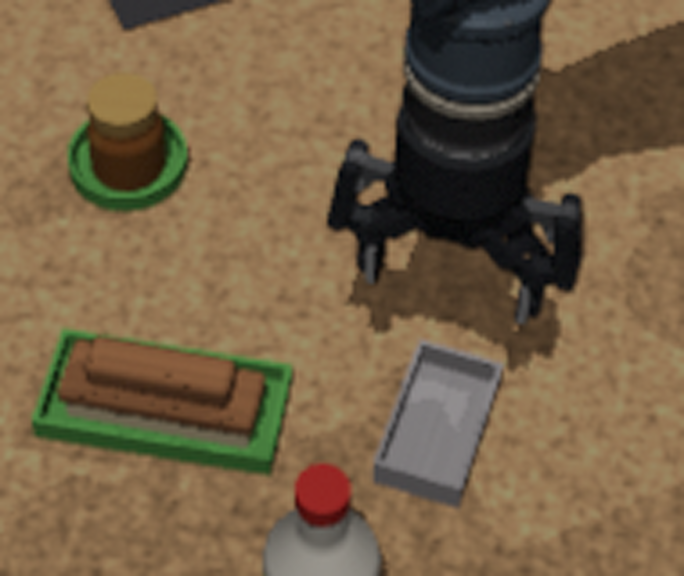

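The jar stands in the well at (127,150) and the brush lies in the tray. Dish rim corners are at (422,345), (502,370), (463,490) and (377,466), with the jaws straddling its line.

```bash
python3 - <<'E'
import numpy as np
from h import *
s=dict(np.load("side0.npz")); P=lambda c:np.array(c)/3.6-.36+[190,190]
print("dish",rect(s,P([(422,345),(502,370),(463,490),(377,466)]),.024))
print("bleach cap",ray(s,[280,327],.19)[:2], ray(dict(np.load("top0.npz")),[68,229],.19)[:2])
E
```

```text
dish (396, 295, 97, 56, 79.9)
bleach cap [0.44822621 0.45789477] [0.44966318 0.44501755]
```

{"name": "jog_arm", "arguments": {
  "travel": [
    [4, -4, 50],
    [4, -4, 100],
    [4, -4, 122],
    [4, -4, 131],
    [4, -4, 131],
    [4, -4, 131]
  ],
  "twist": [
    [0, 0, 0],
    [0, 0, 0],
    [0, 0, 0],
    [0, 0, 0],
    [0, 0, 0],
    [0, 0, 0]
  ],
  "claw": [0, 0, 0, 0, 0, 0]
}}

```text
clock: 17.32
position: [0.3987, 0.2913, 0.0207]
tool_rot: [2.394, 2.034, 0.005]
ft_force: [0.1, -0.3, 0.8]
opening: 0.0856
finger_force: 0.0
```

{"name": "jog_arm", "arguments": {
  "travel": [
    [0, 0, 0],
    [0, 0, 0],
    [0, 0, 0],
    [0, 0, 0],
    [0, 0, 0],
    [0, 0, 0]
  ],
  "twist": [
    [0, 0, 0],
    [0, 0, 0],
    [0, 0, 0],
    [0, 0, 0],
    [0, 0, 0],
    [0, 0, 0]
  ],
  "claw": [0.1, 0.2, 0.3, 0.5, 0.5, 0.5],
  "grip_force": 35
}}

```text
clock: 18.08
position: [0.3978, 0.2908, 0.0196]
tool_rot: [2.394, 2.034, 0.002]
ft_force: [0.1, -0.1, 4.7]
opening: 0.0573
finger_force: 39.7
```

{"name": "jog_arm", "arguments": {
  "travel": [
    [0, 0, -10],
    [0, 0, -50],
    [0, 0, -110],
    [0, 0, -130],
    [0, 0, -130],
    [0, 0, -130]
  ],
  "twist": [
    [0, 0, 0],
    [0, 0, 0],
    [0, 0, 0],
    [0, 0, 0],
    [0, 0, 0],
    [0, 0, 0]
  ],
  "claw": [0.5, 0.5, 0.5, 0.5, 0.5, 0.5]
}}

```text
clock: 18.82
position: [0.3961, 0.29, 0.147]
tool_rot: [-2.394, -2.033, 0.006]
ft_force: [-0.7, 0.3, -1.7]
opening: 0.0573
finger_force: 39.0
```

```bash
python3 mv.py 653,-104,148,32.5
```

```text
653,-104,148,32.5 travel [-347.2  317.2   -1.2] twist [-0.1  0.2 48.2]
pose [396.1 290.  147. ] psi 80.7 t 18.82 open 0.0573 j6 2.23
```

{"name": "jog_arm", "arguments": {
  "travel": [
    [-15, 14, 0],
    [-55, 50, 0],
    [-95, 87, 0],
    [-135, 123, 0],
    [-175, 160, 0],
    [-215, 196, 0],
    [-255, 233, 0],
    [-290, 265, 0]
  ],
  "twist": [
    [0, 0, 3],
    [0, 0, 9],
    [0, 0, 15],
    [0, 0, 21],
    [0, 0, 27],
    [0, 0, 33],
    [0, 0, 39],
    [0, 0, 43]
  ],
  "claw": [0.5, 0.5, 0.5, 0.5, 0.5, 0.5, 0.5, 0.5]
}}

```text
clock: 19.82
position: [0.6111, -0.0401, 0.1457]
tool_rot: [-2.972, -1.009, 0.007]
ft_force: [0.6, 0.3, -2.0]
opening: 0.057
finger_force: 39.0
```

```bash
python3 mv.py 653,-104,110,32.5
```

```text
653,-104,110,32.5 travel [-5.6 76.3 35.4] twist [-0.2  0.2  5. ]
pose [611.1 -40.1 145.7] psi 37.5 t 19.82 open 0.057 j6 2.31
```

{"name": "jog_arm", "arguments": {
  "travel": [
    [-3, 35, 0],
    [-5, 60, 10],
    [-6, 75, 25],
    [-6, 75, 36],
    [-6, 75, 36],
    [-6, 75, 36]
  ],
  "twist": [
    [0, 0, 3],
    [0, 0, 5],
    [0, 0, 5],
    [0, 0, 5],
    [0, 0, 5],
    [0, 0, 5]
  ],
  "claw": [0.5, 0.5, 0.5, 0.5, 0.5, 0.5]
}}

```text
clock: 20.58
position: [0.6526, -0.1004, 0.1132]
tool_rot: [-3.014, -0.886, 0.0]
ft_force: [0.5, 0.0, -1.4]
opening: 0.0572
finger_force: 39.0
```

```bash
python3 mv.py 653,-104,24,32.5;  python3 - <<'E'
from workcell import cams
import cv2
b=cams.snapshot("side")["image"][90:230,170:330]
cv2.imwrite("pics/d2.png",cv2.resize(b,None,fx=4,fy=4,interpolation=cv2.INTER_CUBIC))
E
```

```text
653,-104,24,32.5 travel [-1.7  3.3 89.2] twist [-0.  -0.   0.3]
pose [ 652.6 -100.4  113.2] psi 32.8 t 20.57 open 0.0572 j6 2.32
```

View pics/d2.png

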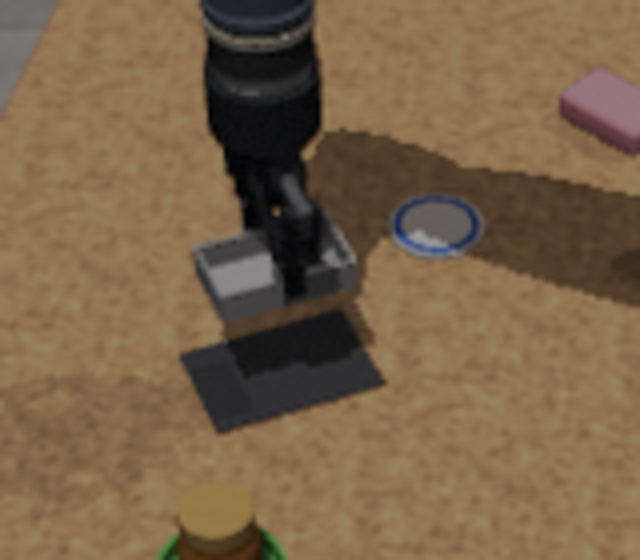

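The dish hangs level above the pad. Its rim corners are about (195,252), (218,297), (357,265) and (322,212), and the pad corners are (182,356), (222,432), (384,381) and (350,312).

```bash
python3 - <<'E'
import numpy as np
from h import *
s=dict(np.load("side0.npz")); P=lambda c:np.array(c)/4-.375+[170,90]
print("dish",rect(s,P([(195,252),(218,297),(357,265),(322,212)]),.118))
print("pad",rect(s,P([(182,356),(222,432),(384,381),(350,312)]),.004))
E
```

```text
dish (651, -94, 99, 62, 34.0)
pad (649, -103, 132, 85, 33.3)
```

{"name": "jog_arm", "arguments": {
  "travel": [
    [-4, 4, 30],
    [-4, 4, 60],
    [-4, 4, 78],
    [-4, 4, 86],
    [-4, 4, 89],
    [-4, 4, 89]
  ],
  "twist": [
    [0, 0, 0],
    [0, 0, 0],
    [0, 0, 0],
    [0, 0, 0],
    [0, 0, 0],
    [0, 0, 0]
  ],
  "claw": [0.5, 0.5, 0.5, 0.5, 0.5, 0.5]
}}

```text
clock: 21.38
position: [0.6526, -0.1072, 0.025]
tool_rot: [3.014, 0.884, 0.002]
ft_force: [0.1, -0.3, -2.4]
opening: 0.0573
finger_force: 39.0
```

{"name": "jog_arm", "arguments": {
  "travel": [
    [0, 0, 1],
    [0, 0, 1],
    [0, 0, 1],
    [0, 0, 1],
    [0, 0, 1],
    [0, 0, 0],
    [0, 0, -50],
    [0, 0, -110]
  ],
  "twist": [
    [0, 0, 0],
    [0, 0, 0],
    [0, 0, 0],
    [0, 0, 0],
    [0, 0, 0],
    [0, 0, 0],
    [0, 0, 0],
    [0, 0, 0]
  ],
  "claw": [0.5, 0.4, 0.2, 0, 0, 0, 0, 0]
}}

```text
clock: 22.38
position: [0.6502, -0.1066, 0.1328]
tool_rot: [-3.012, -0.883, 0.006]
ft_force: [0.6, -1.7, 0.9]
opening: 0.0851
finger_force: 0.0
```

```bash
python3 mv.py 383,-277,120,32.5
```

```text
383,-277,120,32.5 travel [-316.9   -0.9   13.8] twist [-0.2  0.2  0.2]
pose [ 650.2 -106.6  132.8] psi 32.7 t 22.38 open 0.0851 j6 2.31
```

{"name": "jog_arm", "arguments": {
  "travel": [
    [-60, 0, 0],
    [-120, 0, 0],
    [-180, 0, 0],
    [-240, 0, 0],
    [-290, 0, 0],
    [-317, 0, 10],
    [-317, 0, 10],
    [-317, 0, 10]
  ],
  "twist": [
    [0, 0, 0],
    [0, 0, 0],
    [0, 0, 0],
    [0, 0, 0],
    [0, 0, 0],
    [0, 0, 0],
    [0, 0, 0],
    [0, 0, 0]
  ],
  "claw": [0, 0, 0, 0, 0, 0, 0, 0]
}}

```text
clock: 23.38
position: [0.3856, -0.2782, 0.1243]
tool_rot: [3.014, 0.884, 0.001]
ft_force: [-0.5, -0.6, 1.4]
opening: 0.085
finger_force: 0.0
```

```bash
python3 mv.py 383,-276,26,32.5;  python3 - <<'E'
from workcell import cams
import cv2
b=cams.snapshot("side")["image"][80:220,200:400]
cv2.imwrite("pics/c2.png",cv2.resize(b,None,fx=4,fy=4,interpolation=cv2.INTER_CUBIC))
E
```

```text
383,-276,26,32.5 travel [-1.1 -3.3 98.3] twist [ 0.  -0.   0.2]
pose [ 385.6 -278.2  124.3] psi 32.7 t 23.38 open 0.085 j6 1.8
```

View pics/c2.png

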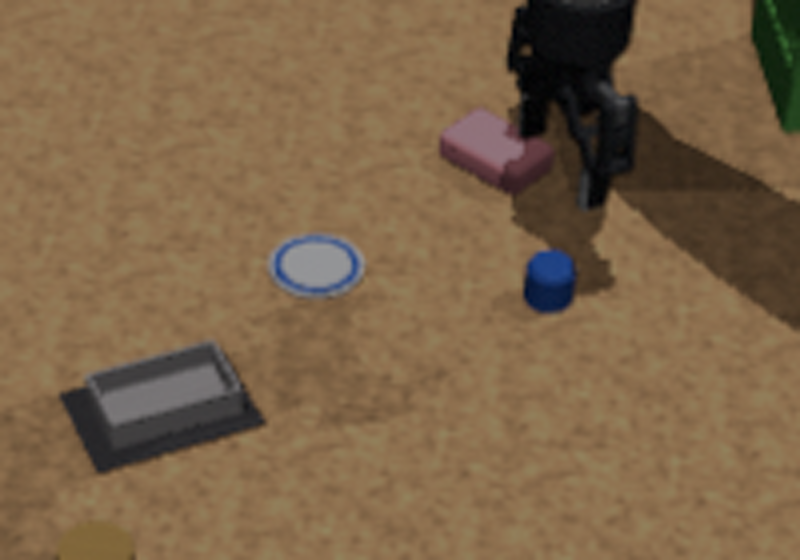

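The dish sits on the pad, and the cap's top centre is at (551,267), under the jaws. The soap is clear of the fingers.

{"name": "jog_arm", "arguments": {
  "travel": [
    [-1, -3, 40],
    [-1, -3, 80],
    [-1, -3, 98],
    [-1, -3, 98],
    [-1, -3, 98],
    [-1, -3, 98]
  ],
  "twist": [
    [0, 0, 0],
    [0, 0, 0],
    [0, 0, 0],
    [0, 0, 0],
    [0, 0, 0],
    [0, 0, 0]
  ],
  "claw": [0, 0, 0, 0, 0, 0]
}}

```text
clock: 24.18
position: [0.3839, -0.2771, 0.0276]
tool_rot: [3.012, 0.884, 0.002]
ft_force: [-0.9, -0.2, 0.1]
opening: 0.0851
finger_force: 0.0
```

{"name": "jog_arm", "arguments": {
  "travel": [
    [0, 0, 0],
    [0, 0, 0],
    [0, 0, 0],
    [0, 0, 0],
    [0, 0, 0],
    [0, 0, 0],
    [0, 0, 0]
  ],
  "twist": [
    [0, 0, 0],
    [0, 0, 0],
    [0, 0, 0],
    [0, 0, 0],
    [0, 0, 0],
    [0, 0, 0],
    [0, 0, 0]
  ],
  "claw": [0.1, 0.2, 0.3, 0.4, 0.5, 0.7, 0.7],
  "grip_force": 22
}}

```text
clock: 25.05
position: [0.3827, -0.2765, 0.0262]
tool_rot: [3.014, 0.884, 0.0]
ft_force: [0.8, 0.2, 1.3]
opening: 0.0389
finger_force: 22.3
```

{"name": "jog_arm", "arguments": {
  "travel": [
    [0, 0, -20],
    [0, 0, -60],
    [0, 0, -60],
    [0, 0, -60]
  ],
  "twist": [
    [0, 0, 0],
    [0, 0, 0],
    [0, 0, 0],
    [0, 0, 0]
  ],
  "claw": [0.7, 0.7, 0.7, 0.7]
}}

```text
clock: 25.55
position: [0.3823, -0.276, 0.0854]
tool_rot: [-3.014, -0.884, 0.001]
ft_force: [-0.8, 0.5, -0.3]
opening: 0.0389
finger_force: 22.3
```

```bash
python3 mv.py 566,-285,86,32.5
```

```text
566,-285,86,32.5 travel [149.7 106.8  -0.7] twist [-0.   0.   0.2]
pose [ 382.3 -276.    85.4] psi 32.7 t 25.55 open 0.0389 j6 1.8
```

{"name": "jog_arm", "arguments": {
  "travel": [
    [20, 14, 0],
    [55, 39, 0],
    [90, 64, 0],
    [125, 89, 0],
    [145, 103, 0],
    [150, 107, 0],
    [150, 107, 0],
    [150, 107, 0]
  ],
  "twist": [
    [0, 0, 0],
    [0, 0, 0],
    [0, 0, 0],
    [0, 0, 0],
    [0, 0, 0],
    [0, 0, 0],
    [0, 0, 0],
    [0, 0, 0]
  ],
  "claw": [0.7, 0.7, 0.7, 0.7, 0.7, 0.7, 0.7, 0.7]
}}

```text
clock: 26.55
position: [0.5653, -0.2851, 0.0854]
tool_rot: [-3.014, -0.883, 0.002]
ft_force: [0.0, -0.3, -0.3]
opening: 0.0389
finger_force: 22.4
```

```bash
python3 mv.py 566,-285,31,32.5;  python3 - <<'E'
from workcell import cams
import cv2
b=cams.snapshot("side")["image"][70:200,200:350]
cv2.imwrite("pics/c3.png",cv2.resize(b,None,fx=4,fy=4,interpolation=cv2.INTER_CUBIC))
E
```

```text
566,-285,31,32.5 travel [ 0.7  0.4 54.4] twist [-0.1  0.1  0.2]
pose [ 565.3 -285.1   85.4] psi 32.7 t 26.55 open 0.0389 j6 2.0
```

View pics/c3.png

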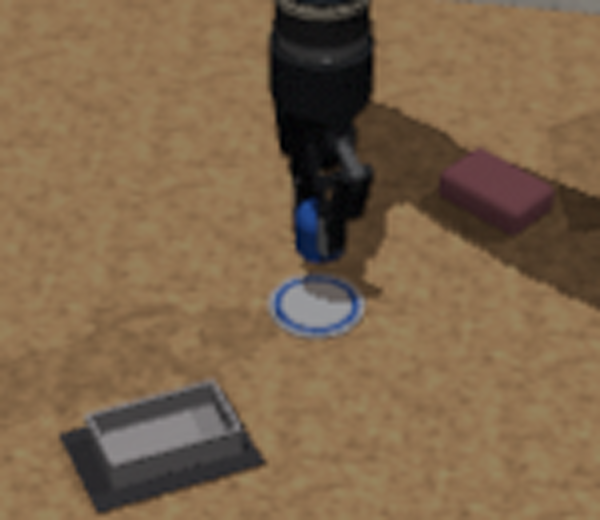

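The cap is at (318,230), above the disc at (316,306) and upright. Lowering it now.

{"name": "jog_arm", "arguments": {
  "travel": [
    [1, 0, 20],
    [1, 0, 40],
    [1, 0, 51],
    [1, 0, 55],
    [1, 0, 55],
    [1, 0, 55]
  ],
  "twist": [
    [0, 0, 0],
    [0, 0, 0],
    [0, 0, 0],
    [0, 0, 0],
    [0, 0, 0],
    [0, 0, 0]
  ],
  "claw": [0.7, 0.7, 0.7, 0.7, 0.7, 0.7]
}}

```text
clock: 27.35
position: [0.5675, -0.2848, 0.0307]
tool_rot: [3.015, 0.884, 0.0]
ft_force: [0.3, 0.0, -0.1]
opening: 0.0393
finger_force: 22.4
```

{"name": "jog_arm", "arguments": {
  "travel": [
    [0, 0, 0],
    [0, 0, 0],
    [0, 0, 0],
    [0, 0, 0],
    [0, 0, 0],
    [0, 0, 0],
    [0, 0, -50],
    [0, 0, -110]
  ],
  "twist": [
    [0, 0, 0],
    [0, 0, 0],
    [0, 0, 0],
    [0, 0, 0],
    [0, 0, 0],
    [0, 0, 0],
    [0, 0, 0],
    [0, 0, 0]
  ],
  "claw": [0.6, 0.5, 0.3, 0.1, 0, 0, 0, 0]
}}

```text
clock: 28.35
position: [0.566, -0.2839, 0.1398]
tool_rot: [-3.011, -0.883, 0.005]
ft_force: [0.7, -0.7, 0.5]
opening: 0.0854
finger_force: 0.0
```

{"name": "jog_arm", "arguments": {
  "travel": [
    [-60, 0, -20],
    [-120, 0, -40],
    [-180, 0, -60],
    [-240, 0, -60],
    [-280, 0, -60],
    [-280, 0, -60],
    [-280, 0, -60]
  ],
  "twist": [
    [0, 0, 0],
    [0, 0, 0],
    [0, 0, 0],
    [0, 0, 0],
    [0, 0, 0],
    [0, 0, 0],
    [0, 0, 0]
  ],
  "claw": [0, 0, 0, 0, 0, 0, 0]
}}

```text
clock: 29.22
position: [0.332, -0.4358, 0.201]
tool_rot: [-3.015, -0.884, -0.001]
ft_force: [0.7, -1.0, 0.0]
opening: 0.0851
finger_force: 0.0
```

```bash
python3 - <<'E'
from workcell import cams
import cv2,numpy as np
t=cams.snapshot("top"); s=cams.snapshot("side"); np.savez("top1.npz",**t); np.savez("side1.npz",**s)
f=lambda i,x,y: cv2.resize(i[y:y+50,x:x+66],(400,300),interpolation=cv2.INTER_CUBIC)
i=t["image"]
cv2.imwrite("pics/f1.png",cv2.vconcat([cv2.hconcat([f(i,136,165),f(i,215,138)]),cv2.hconcat([f(i,293,140),f(i,362,173)])]))
E
```

```text
(no output)
```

View pics/f1.png

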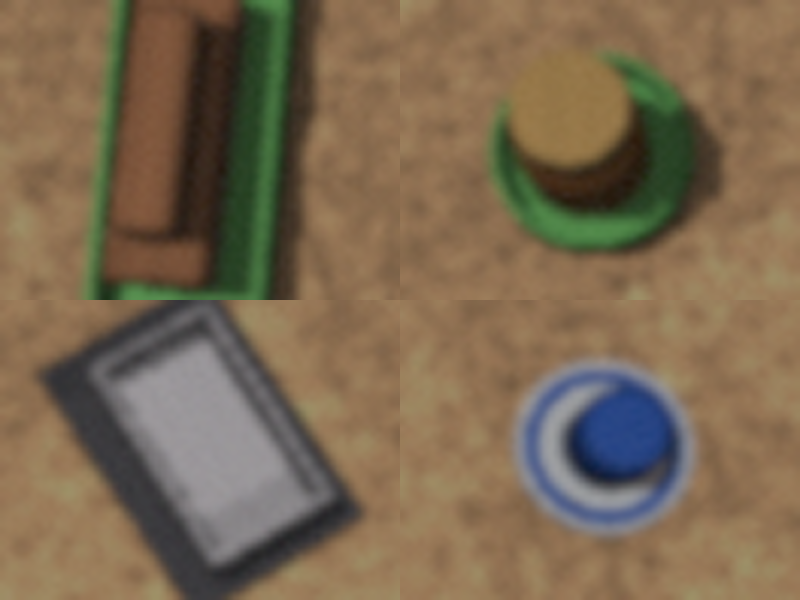

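In the final crops each thing is on its place, with the brush and dish leaning to one side through parallax. Jar lid centre is (570,108) over well (592,152). Cap top is (628,432) over disc (605,447). Dish rim corners are (93,368), (210,303), (335,495) and (215,568), and the brush board spans 103–212 at row 240, between tray rims at 92–272.

```bash
python3 - <<'E'
import numpy as np
from h import *
t=dict(np.load("top1.npz")); s=dict(np.load("side1.npz"))
P=lambda c,o,q=(0,0):(np.array(c,float)-q)/[400/66,6]-.42+o
r=lambda c,o,q,z:(ray(t,P(c,o,q),z)[:2]*1000).round()
print("jar",r((570,108),(215,138),(400,0),.079),"well",r((592,151),(215,138),(400,0),.018))
print("cap",r((628,432),(362,173),(400,300),.039),"disc",r((605,447),(362,173),(400,300),.004))
print("dish",rect(t,P([(93,368),(210,303),(335,495),(215,568)],(293,140),(0,300)),.028),"pad",rect(t,blob(t,[0,0,0],[179,110,85],(290,130,360,200)),.004))
print("brush edges y",r((103,240),(136,165),(0,0),.037),r((212,240),(136,165),(0,0),.037),"tray",r((92,240),(136,165),(0,0),.02),r((272,240),(136,165),(0,0),.02))
print("cap side",rect(s,blob(s,[105,110,40],[125,255,255],(255,120,305,165)),.02))
# side view crops
i=s["image"]; f=lambda x,y: cv2.resize(i[y:y+60,x:x+80],(400,300),interpolation=cv2.INTER_CUBIC)
cv2.imwrite("pics/f2.png",cv2.vconcat([cv2.hconcat([f(196,268),f(186,195)]),cv2.hconcat([f(202,150),f(240,115)])]))
E
```

```text
jar [649. 103.] well [649. 101.]
cap [ 566. -285.] disc [ 567. -285.]
dish (651, -109, 101, 60, 31.0) pad (653, -105, 127, 85, 32.1)
brush edges y [532. 328.] [533. 283.] tray [535. 339.] [536. 263.]
cap side (567, -282, 78, 59, -80.3)
```

View pics/f2.png

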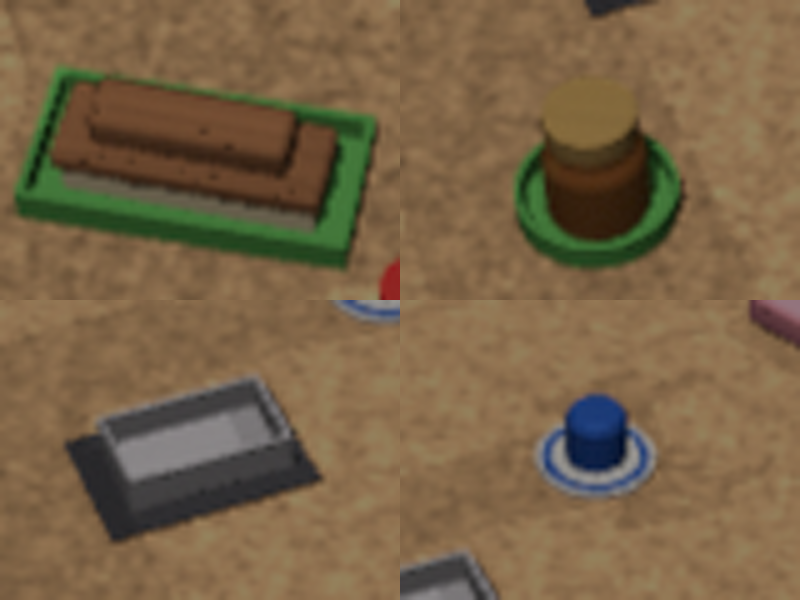

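The side crops show all four upright on their places. I'll cross-check the dish, which is the tightest: its base front corners are (133,512) and (297,463), and the pad's front corners are (117,541) and (322,479).

```bash
python3 - <<'E'
import numpy as np
from h import *
s=dict(np.load("side1.npz")); P=lambda c:(np.array(c,float)-[0,300])/5-.4+[202,150]
r=lambda c,z:ray(s,P(c),z)[:2]*1000
a,b,c,d=r((133,512),.004),r((297,463),.004),r((117,541),.004),r((322,479),.004)
u=(d-c)/np.linalg.norm(d-c); n=np.array([-u[1],u[0]])
print("len",np.linalg.norm(b-a),np.linalg.norm(d-c),"front gap (want 15)",abs(((a+b)/2-c)@n),"long offset",((a+b)/2-(c+d)/2)@u)
print("rim",rect(s,P([(98,422),(260,378),(295,440),(130,485)]),.028))
E
```

```text
len 102.07339958358556 126.63839994556983 front gap (want 15) 18.199292020526354 long offset 4.076284896161343
rim (649, -103, 101, 57, 31.6)
```

All four are within tolerance by both views, with about 5 mm the largest offset.

```bash
python3 -c "
from workcell import close_job
print(close_job())"
```

```text
the job is handed in; nothing more can be done
None
```

I handed the job in at about 29 s of the 106 s allowed: brush in the tray, jar in the well, dish on the pad and cap on the disc, all upright and released, each measured within about 6 mm of centre, with the bleach bottle and soap bar not touched; the hand-in call returned no verdict.

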